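# Clamp a board in the cam jig

### The job

Ready the small board in the wooden jig for marking: with a fingertip push the board along the jig bed until its end meets the end stop, and only then push the upright handle of the cam lever round with a finger, anticlockwise seen from above, until the cam grips the board firmly against the long fence. Nothing is to be picked up: leave the board flat on the bed, and leave the screw box, marker, tape roll and wrench where they are. Finish with the board clamped and the lever let go.

Things in the scene. Friction and masses are not known exactly. Their poses are not given: they have to be found in the camera images.
- jig: Wooden clamping jig fixed on the bench: plywood bed x -85..85, y -170..130 mm, top at z = 18 mm. Origin on the bench top, x away from the robot, y left, turned up to 0.35 rad. A 30 mm high fence on the far side has its face at x = 50 mm, an end stop at the left its face at y = 80 mm. A seated board has its centre at x 25, y 0 mm; it starts 25 to 60 mm to the right (-y), 2 to 6 mm off the fence
- stop_face (a point): point on the flat face of the end stop, at jig x = 25, y = 80, z = 29 mm, which the centre of the board's left end will meet; axes as the jig
- fence_face (a point): point on the fence's flat face at jig x = 50, y = 0, z = 29 mm; axes as the jig
- pivot (a point): on the upright pivot axis of the cam lever, at jig x = -32, y = 0, z = 56 mm; axes as the jig
- cam_lever (a joint): lever angle about the upright pivot, rad, growing anticlockwise from above: at 0 (open) it points along jig -x, to the robot; at pi/2 along jig -y, to the right. Range 0..1.8, starts at 0..0.3. The wooden eccentric cam below it (z 20 to 42 mm) meets a seated board at about 1.35. Stiff pivot: some 3 N at the handle moves it and it stays where left; 12 N at the handle grips firmly
- lever_handle (a point): centre of the black upright handle at the lever's free end, 100 mm from the pivot axis, 72 mm above the bench; 20 mm across, from 54 to 90 mm above the bench. Under it the flat steel lever bar, 20 mm wide, at 46 to 54 mm. The point's x axis points from handle to pivot
- board: loose wooden board 50 x 160 x 22 mm lying flat on the jig bed between fence and cam; origin at the centre of its underside, its y axis along its length, z up (top face 40 mm above the bench)
- board_stop_end (a point): centre of the board's left end face (+y), the one that meets the end stop
- board_push_end (a point): centre of the board's right end face (-y), 50 mm wide, 22 mm high; the place to push
- screw_box: cardboard screw box 61 x 90 x 50 mm standing near-left of the jig; origin under its centre; a bystander
- marker: marker pen 15 x 130 x 14 mm lying on the bench to the near right of the jig; origin under its centre; a bystander
- tape_roll: roll of tape, 94 mm across, 25 mm high, lying behind the jig; origin under its centre; a bystander
- wrench: steel wrench 54 x 217 x 13 mm lying to the right of the jig; origin under its centre; a bystander

How it is judged:
By the outcome, as a careful person would: the job done as asked, in the order asked, and still so for the second after the job is handed in, with the robot touching nothing.
It also fails if it takes over 64 s, if anything falls off the work surface, if the arm or the gripper's body presses on something with over 40 N, if the wrist force passes 120 N, or if a joint passes its speed limit or range.

### The arm

A 7-joint arm with a two-finger parallel gripper is mounted at the origin on a cart in front of the work surface, level with it; the furniture and walls round the work are solid. World frame = base frame: x ahead of the robot, y to its left, z up, the work surface at z = 0. Lengths are in m, angles in rad, forces in N, time in s.
With the tool pointing down it reaches from about 0.4 to 0.85 m from the base axis. Payload 4.5 kg.
Tool frame: the origin (TCP) lies at the very end of the fingers, on their centre line; the grasp point (between the pads) lies 19 mm behind it; z points along the fingers, y is the line along which they close (so a half turn about z gives the same grasp; the last joint's range is limited). The gripper opens to 88 mm and grips with 3 to 60 N. Pads are 18 mm wide; open, the fingers measure 123 mm over their backs; the gripper's body (75 mm by 187 mm) begins 45 mm behind the grasp point.
Start: joints at [1.167, 0.689, -0.195, 1.565, 0.157, 0.902, -0.215], TCP at [0.265, -0.566, 0.239] pointing down, gripper open.
Joint ranges: [-3.01, 3.01], [-0.46, 2.08], [-1.47, 1.51], [0.13, 2.56], [-1, 4.14], [0.04, 2.09], [-2.66, 2.66]. Speed limits (rad/s): [2.57, 2.57, 3.14, 3.14, 3.14, 3.14, 3.14].

### API

Orientations are given as a unit quaternion [x, y, z, w].
In Python, from plant import r, optics gives the robot as it stands.
- The arm moves only by the tool servo_tool, never from a script. Its arguments are lists of equal length, an entry for each row: "translation": the shift along the tool's x, y, z in m, a list of three; "turn": the turn, a rotation vector about the tool's x, y, z in rad, a list of three. In form: {"translation": [[dx, dy, dz], ...], "turn": [[rx, ry, rz], ...]}. A call has 1 to 10 rows; each row shifts and turns the commanded pose from where the row before left it, along the tool's axes as they then stand; what a row does not reach is not made up. A row lasts 1/8 s, in which the tool goes at most 62.5 mm and 10.7 degrees, less where a joint would pass 70% of its speed; a pose out of reach is approached as far as the arm can. A call is refused whole if a number of a shift passes 0.0625 or a number of a turn 0.188, either way. A call with a gripper value outside its range is refused whole. "grip" is the opening, from 0 (shut) to 1 (fully open), set as the call begins (left out, the last holds). The fingers move at their own pace and stop on an object; "grip_force" is the grip in N (left out, the last holds). Time passes only in rows, so rows that do not move let the fingers close. It gives the time, the measured TCP pose, the force, the opening and the grip force at its end, in the units of the state.
- r.get_state(): the state, without advancing time (a new reading comes with each control period).
- optics.snapshot(name): name is "scene" or "top"; returns a dict with "img" (384x512x3 uint8, red, green, blue), "z_map" (384x512 float32, m along the optical axis (not along the pixel's ray), 0 where there is no reading), "mtx" (3x3 intrinsics, pixels), "R" (3x3) and "t" (3): a world point X has camera coordinates R X + t. Camera axes: x right, y down, z forward; pixel columns grow to the right and rows downward; lengths in m; the calibration is good to about 2 mm. A picture is of the moment at which its call begins.
- r.finish_job(): hands the job in; it is judged then, once.
The state is a dict: "clock": time; "q": joint angles; "qd": joint speeds; "joint_torque": joint torques, N m; "tool_pos": TCP position; "eef_rot": TCP orientation; "contact_force": force on the tool from outside, world axes, zero at the start; "moment": the same for the moment, N m; "opening": opening from 0.0 (shut) to 1.0 (fully open); "finger_force": force on a finger pad.
Only numpy, scipy, OpenCV 4.12 (cv2) and the standard library are available. Lean on these libraries where they do the work, as an engineer would, in place of code of your own. Each camera call takes 0.05 s, during which the arm holds its last target. There are 200 camera calls.

## Working session

There is one attempt and no reset: what is moved stays moved. The work goes in short steps, Python scripts to look and compute and a tool call to move; the robot and the scene stay as the last step left them, time stands still between calls to the robot, and variables do not carry over. Pictures are saved under pics/ and viewed, at most 10 in all, crops included, and the job is handed in when it is done.

Besides the shell and the picture viewer there is one more tool, called after "Emit:" in YAML: its name, and indented under it one key for each argument. servo_tool: Moves the arm, as the interface text tells. Its arguments: {"type":"object","properties":{"translation":{"type":"array"},"turn":{"type":"array"},"grip":{"type":"number"},"grip_force":{"type":"number"}},"required":["translation","turn"]}

```bash
mkdir -p pics
cat > h.py <<'E'
import numpy as np,cv2
from plant import r,optics
def snap(n,f):
    s=optics.snapshot(n); cv2.imwrite('pics/'+f,s['img'][:,:,::-1]); return s
def cloud(s):
    v,u=np.mgrid[:384,:512]; z=s['z_map']
    c=np.stack([u,v,np.ones_like(u)],-1)@np.linalg.inv(s['mtx']).T*z[...,None]
    return (c-s['t'])@s['R']
E
python3 - <<'E'
from h import *
for n in('top','scene'):
    s=snap(n,n+'0.png'); P=cloud(s); np.savez('/tmp/'+n,P=P,img=s['img'],**{k:s[k] for k in('mtx','R','t','z_map')})
    print(n,s['mtx'][0],-s['R'].T@s['t'],s['R'][2])
print(r.get_state())
E
```

```text
top [346.40932246   0.         254.30142639] [ 0.36664708 -0.12411247  1.21307613] [ 0.17337982  0.01053785 -0.98479866]
scene [479.17123881   0.         251.54088665] [-0.12842319  0.45243192  0.92851498] [ 0.55268489 -0.45941112 -0.69532786]
{'clock': 0.1, 'q': array([ 1.1667935 ,  0.68992738, -0.1945369 ,  1.56619603,  0.15730997,
        0.90251294, -0.21509634]), 'qd': array([-0.00153635, -0.00156812, -0.00180364, -0.00218477, -0.00240138,
        0.00016903, -0.00093891]), 'joint_torque': array([-2.67197916e-03, -5.28492987e+01, -1.27159372e+00, -1.53834933e+01,
       -5.26230270e-02,  1.94629363e-03,  2.89759794e-05]), 'tool_pos': array([ 0.26470152, -0.56556808,  0.23798537]), 'eef_rot': array([ 9.76126094e-01,  2.17203057e-01, -2.34840168e-04, -7.91251272e-04]), 'contact_force': array([-0.3837195 ,  0.14189936, -0.25004146]), 'moment': array([-0.0048904 ,  0.01221502, -0.06678317]), 'finger_force': 0.0, 'opening': 1.001328306368478}
```

View pics/top0.png

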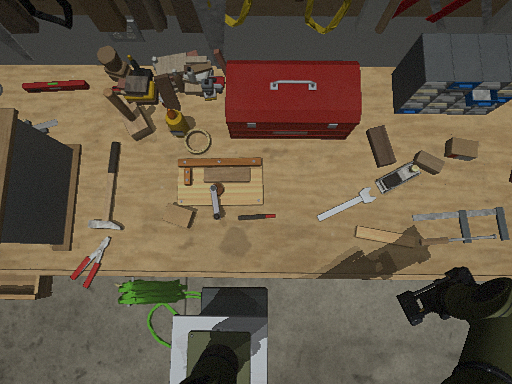

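View pics/scene0.png

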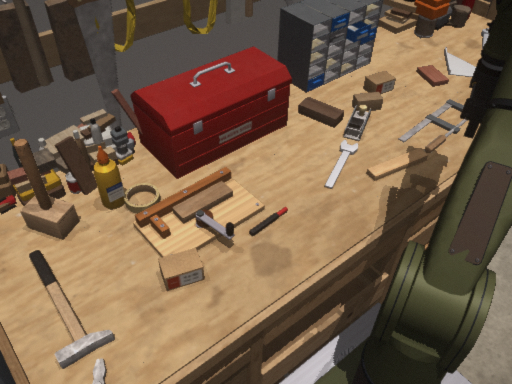

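The top view shows the jig bed at (178..264, 157..205), the board at (204..250, 168..181), the end stop at (187,176), the lever from about (213,187) to its handle at (215,213), and the box at (180,215). The scene view agrees with this.

Run:
```python
import numpy as np,cv2
d=np.load('/tmp/top.npz');P=d['P'];img=d['img']
sub=(slice(150,225),slice(165,285))
Z=P[...,2]
print('z bench',np.median(Z[225:235,200:250]))
def rect(name,m):
    m2=np.zeros(m.shape,np.uint8);m2[sub]=m[sub]
    n,l,st,c=cv2.connectedComponentsWithStats(m2,connectivity=4)
    for i in range(1,n):
        if st[i,4]>25:
            q=P[l==i]; (cx,cy),(w,h),a=cv2.minAreaRect(q[:,:2].astype(np.float32)*1000)
            print(name,st[i],np.round([cx,cy,w,h,a],1),'z',np.round(np.median(q[:,2])*1000,1))
rect('bed',(Z>.010)&(Z<.025)); rect('board',(Z>.035)&(Z<.043)); rect('fence',(Z>.044)&(Z<.053)); rect('hi',(Z>.054)&(Z<.1));rect('jigall',(Z>.010)&(Z<.1))
big=cv2.resize(img[145:230,160:290],None,fx=6,fy=6,interpolation=cv2.INTER_CUBIC);cv2.imwrite('pics/c1.png',big[:,:,::-1])
for v in range(156,222,3): print(v,(Z[v,172:270:4]*1000).astype(int))
```

```text
z bench -0.0015707932735718891
bed [188 150  19   4  46] [712.7  95.4  12.7  62.9   3.2] z 20.8
bed [ 177  158   86   48 2254] [604.   11.  165.6 301.8   1.9] z 16.9
bed [238 214  32   6 108] [ 482.4 -109.4   14.6  108.3    4. ] z 13.0
board [204 166  46  16 596] [628.8 -14.1  54.8 157.    0.9] z 38.9
board [217 184   6  12  48] [571.8   8.2  37.7  17.5   1.3] z 41.0
fence [178 158  83   8 529] [669.2  12.6  26.3 285.9   0.7] z 46.8
fence [184 168   7  17  92] [617.1 121.1  57.1  21.6   2.2] z 46.6
fence [211 189   8  16  52] [544.7  23.7  52.3  20.4   6.6] z 51.1
fence [165 203  28  22 425] [481.8 147.7  89.9  59.6  73.1] z 48.8
hi [210 185   7   7  31] [574.   30.5  17.2  21.7  46.5] z 57.2
hi [214 210   7  10  42] [482.5  11.8  31.2  18.7  11.8] z 85.2
jigall [188 150  19   4  50] [712.7  95.4  12.7  62.9   3.2] z 21.1
jigall [ 165  158   98   67 4548] [5.715e+02 2.630e+01 2.396e+02 3.295e+02 4.000e-01] z 23.6
jigall [238 214  32   6 108] [ 482.4 -109.4   14.6  108.3    4. ] z 13.0
156 [ 0 -4 -3  2 -2  0 -4 -1  1 -1 -1 -3 -3  0 -3 -5 -3 -3 -3 -6  0  0 -6  0
 -6]
159 [-2 -4 45 48 4
[... 1103 characters left out ...]
-4 -2 16 19 19 13 20 19 15 18 56 51 14 17 15 16 16 15 13 19 11 13 19 -1
 -2]
201 [ 1  0 21 16 16 15 18 17 22 12 49 53 16 14 16 15 15 15 14 16 12 19 17 -1
 -5]
204 [  47   -4   14   14   17   13   15   21   14   17   17   55   17   19
   20   17   13 1213   18   12   15   14   17    0    0]
207 [44 47 47 -1 -3  1  2  0  0 -3 -4 53  0  0  0 -1 -1  0 -1  1 -1 -4  0  0
 -4]
210 [43 48 46 49 49 -6  0  0 -4 -2  3 52 -1  0 -1 -5 -2  2  1 -4  0  0  0 -4
 -6]
213 [48 46 47 50 49 44  1 -5  0 -3 -3 80 -2 -2 -3 -2 -1  0 -3 -3 -6 -3  0 -2
 -3]
216 [50 48 46 45 50 26 -2 -4 -1 -5 -2 87 51  0 -3 -5 -3 13 13 12 14 14 15 14
 10]
219 [49 46 49 47 49 11  1  0  2  0 -3 76  1  0 -2  3 -4 12  9  8 -1  1 -1 -2
  0]
```

View pics/c1.png

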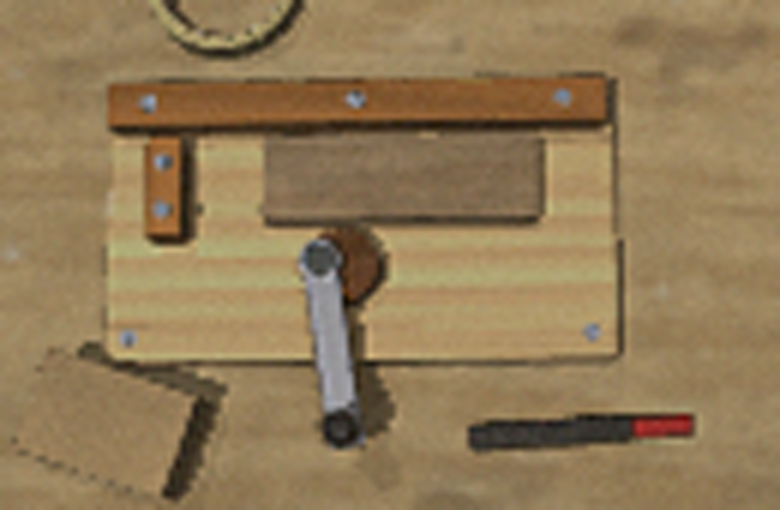

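Run:
```python
import numpy as np,cv2
d=np.load('/tmp/top.npz');P=d['P'];img=d['img'];Z=P[...,2]
K,R,t=d['mtx'],d['R'],d['t']
C=-R.T@t
def ray(u,v,z):
    w=R.T@np.linalg.inv(K)@np.array([u,v,1]); return (C+w*(z-C[2])/w[2])*1000
def crop(x,y,z): return ray(160+(x+.5)/6-.5,145+(y+.5)/6-.5,z)
for n,x,y,z in [('fence near L',111,130,.048),('fence near R',605,122,.048),('fence far L',108,87,.048),('fence far R',603,76,.048),('bed nearL',110,357,.018),('bed nearR',618,353,.018),
 ('stop face top',182,140,.048),('stop face bot',183,238,.048),('board LT',265,139,.04),('board RT',543,137,.04),('board LB',265,216,.04),('board RB',543,215,.04),('pivot',320,257,.058),('handle',341,425,.09),('marker L',470,437,.014),('box corner R',200,395,.05),('box R bot',168,490,.05),('boxtopR',218,398,.05)]:
    print(n,np.round(crop(x,y,z),1))
for nm,m in(('fence',(Z>.044)&(Z<.053)&(np.arange(384)[:,None]<167)),('board',(Z>.033)&(Z<.043)&(np.arange(384)[:,None]>167)&(np.arange(384)[:,None]<181))):
    m2=np.zeros_like(m);m2[150:185,203 if nm=='board' else 176:264]=m[150:185,203 if nm=='board' else 176:264]
    q=P[m2][:,:2].astype(np.float32)
    vx=cv2.fitLine(q,cv2.DIST_L1,0,.01,.01).ravel(); print(nm,vx, 'yaw',np.arctan(-vx[0]/vx[1]))
# toolbox front, and red height
tb=(P[100:140,225:362]).reshape(-1,3); g=tb[tb[:,2]>.08]; print('toolbox xmin',g[:,0].min(),g[:,2].max(),g[:,1].min(),g[:,1].max())
```

```text
fence near L [650.6 153.2  48. ]
fence near R [ 657.9 -131.8   48. ]
fence far L [676.1 156.2  48. ]
fence far R [ 685.3 -130.4   48. ]
bed nearL [522.5 154.2  18. ]
bed nearR [ 527.8 -140.7   18. ]
stop face top [645.  111.9  48. ]
stop face bot [587.5 108.8  48. ]
board LT [648.   65.3  40. ]
board RT [650.6 -96.   40. ]
board LB [602.4  63.6  40. ]
board RB [604.5 -96.6  40. ]
pivot [575.5  28.7  58. ]
handle [477.2  10.1  90. ]
marker L [478.6 -55.6  14. ]
box corner R [497.3  94.9  50. ]
box R bot [443.8 110.6  50. ]
boxtopR [495.7  84.7  50. ]
fence [ 0.02677951 -0.99964136  0.6682324   0.02651524] yaw 0.026782708
board [ 0.02872699 -0.9995873   0.6261895  -0.02248898] yaw 0.028730946
toolbox xmin 0.3666470826735845 1.2130761290963414 -0.4420327982882975 -0.018471720508830593
```

Emit:
servo_tool:
  translation:
    - [0.026, -0.0125, 0]
    - [0.05, -0.0235, 0]
    - [0.052, -0.0248, 0]
    - [0.052, -0.0248, 0]
    - [0.052, -0.0248, 0]
    - [0.052, -0.0248, 0]
    - [0.052, -0.0248, 0]
    - [0.052, -0.0248, 0]
    - [0.052, -0.0248, 0]
    - [0.026, -0.0125, 0]
  turn:
    - [0, 0, 0]
    - [0, 0, 0]
    - [0, 0, 0]
    - [0, 0, 0]
    - [0, 0, 0]
    - [0, 0, 0]
    - [0, 0, 0]
    - [0, 0, 0]
    - [0, 0, 0]
    - [0, 0, 0]
  grip: 0
  grip_force: 10

```text
clock: 1.35
tool_pos: [0.5947, -0.1629, 0.2383]
eef_rot: [0.976, 0.22, 0.0, -0.001]
contact_force: [0.3, -0.7, -0.4]
opening: 0.006
finger_force: 0.0
```

Emit:
servo_tool:
  translation:
    - [0, 0, 0]
    - [0, 0, 0]
    - [0, 0, 0]
    - [0, 0, 0]
    - [0.02, -0.02, 0.03]
    - [0.02, -0.02, 0.04]
    - [0, 0, 0.04]
    - [0, 0, 0.03]
    - [0, 0, 0]
    - [0, 0, 0]
  turn:
    - [0, 0, 0.104]
    - [0, 0, 0.104]
    - [0, 0, 0.104]
    - [0, 0, 0.104]
    - [0, 0, 0]
    - [0, 0, 0]
    - [0, 0, 0]
    - [0, 0, 0]
    - [0, 0, 0]
    - [0, 0, 0]

```text
clock: 2.6
tool_pos: [0.6327, -0.1267, 0.0997]
eef_rot: [1.0, 0.011, 0.001, 0.0]
contact_force: [0.9, 0.3, -0.1]
opening: 0.004
finger_force: 0.0
```

Run:
```python
from h import *
s=snap('top','t2.png'); st=r.get_state(); print(st['tool_pos'],st['q'])
cv2.imwrite('pics/t2c.png',cv2.resize(s['img'][120:230,160:300],None,fx=5,fy=5)[:,:,::-1])
```

```text
[ 0.63305728 -0.12681584  0.10022483] [ 0.13339088  0.88720418 -0.01333159  1.61261332  0.01757083  0.63923719
 -1.43834674]
```

View pics/t2c.png

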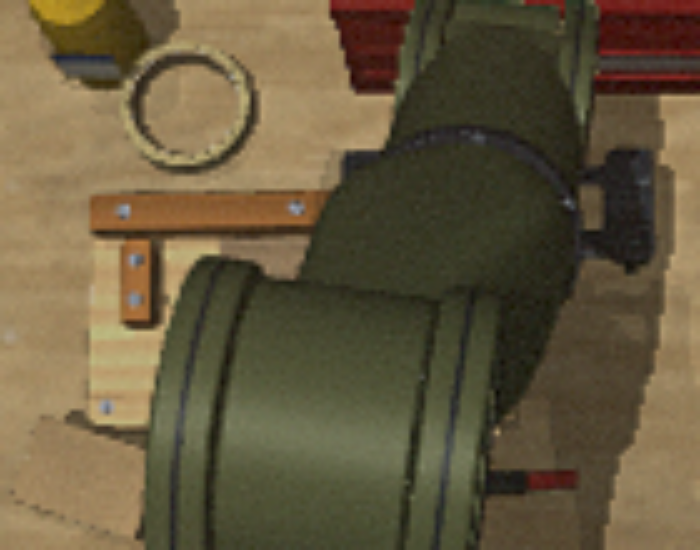

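The fingers are above the bed, just right of the board; the arm hides the board (about x 215+ in the crop). Next I descend to board height.

Emit:
servo_tool:
  translation:
    - [-0.004, 0, 0.02]
    - [0, 0, 0.025]
    - [0, 0, 0.018]
    - [0, 0, 0.007]
    - [0, 0, 0.002]
    - [0, 0, 0]
    - [0, 0, 0]
  turn:
    - [0, 0, 0]
    - [0, 0, 0]
    - [0, 0, 0]
    - [0, 0, 0]
    - [0, 0, 0]
    - [0, 0, 0]
    - [0, 0, 0]

```text
clock: 3.52
tool_pos: [0.6285, -0.1267, 0.0274]
eef_rot: [1.0, 0.011, 0.001, 0.0]
contact_force: [-0.0, 0.8, -0.8]
opening: 0.006
finger_force: 0.0
```

Emit:
servo_tool:
  translation:
    - [0, -0.005, 0]
    - [0, -0.005, 0]
    - [0, -0.005, 0]
    - [0, -0.005, 0]
    - [0, -0.005, 0]
    - [0, -0.005, 0]
    - [0, -0.005, 0]
    - [0, -0.005, 0]
    - [0, -0.004, 0]
    - [0, -0.002, 0]
  turn:
    - [0, 0, 0]
    - [0, 0, 0]
    - [0, 0, 0]
    - [0, 0, 0]
    - [0, 0, 0]
    - [0, 0, 0]
    - [0, 0, 0]
    - [0, 0, 0]
    - [0, 0, 0]
    - [0, 0, 0]

```text
clock: 4.78
tool_pos: [0.627, -0.0802, 0.0267]
eef_rot: [1.0, 0.011, 0.0, -0.0]
contact_force: [-0.5, -0.7, -0.3]
opening: 0.004
finger_force: 0.4
```

Emit:
servo_tool:
  translation:
    - [0, -0.002, 0]
    - [0, -0.002, 0]
    - [0, -0.002, 0]
    - [0, -0.001, 0]
    - [0, -0.001, 0]
  turn:
    - [0, 0, 0]
    - [0, 0, 0]
    - [0, 0, 0]
    - [0, 0, 0]
    - [0, 0, 0]

```text
clock: 5.4
tool_pos: [0.6268, -0.0726, 0.0267]
eef_rot: [1.0, 0.011, -0.0, 0.0]
contact_force: [0.0, -0.9, 0.8]
opening: 0.005
finger_force: 0.4
```

Emit:
servo_tool:
  translation:
    - [0, -0.001, 0]
    - [0, -0.001, 0]
    - [0, -0.001, 0]
    - [0, -0.001, 0]
    - [0, -0.001, 0]
  turn:
    - [0, 0, 0]
    - [0, 0, 0]
    - [0, 0, 0]
    - [0, 0, 0]
    - [0, 0, 0]

```text
clock: 6.02
tool_pos: [0.6267, -0.0675, 0.0267]
eef_rot: [1.0, 0.011, 0.0, 0.0]
contact_force: [-0.0, -0.6, 0.5]
opening: 0.003
finger_force: 0.4
```

Emit:
servo_tool:
  translation:
    - [0, -0.001, 0]
    - [0, -0.001, 0]
    - [0, -0.001, 0]
  turn:
    - [0, 0, 0]
    - [0, 0, 0]
    - [0, 0, 0]

```text
clock: 6.4
tool_pos: [0.6267, -0.0646, 0.0267]
eef_rot: [1.0, 0.011, 0.0, 0.0]
contact_force: [0.2, -0.8, 0.8]
opening: 0.004
finger_force: 0.4
```

Emit:
servo_tool:
  translation:
    - [0, -0.001, 0]
    - [0, -0.001, 0]
    - [0, -0.001, 0]
  turn:
    - [0, 0, 0]
    - [0, 0, 0]
    - [0, 0, 0]

```text
clock: 6.78
tool_pos: [0.6267, -0.063, 0.0268]
eef_rot: [1.0, 0.011, 0.0, 0.001]
contact_force: [1.1, -4.2, 0.1]
opening: 0.007
finger_force: 2.3
```

Run:
```python
from h import *
st=r.get_state(); print(st['contact_force'])
s=snap('scene','s3.png'); t=snap('top','t3.png')
a=cv2.resize(s['img'][150:280,120:280],None,fx=4,fy=4); b=cv2.resize(t['img'][150:220,165:260],None,fx=4,fy=4)
b=cv2.copyMakeBorder(b,0,a.shape[0]-b.shape[0],0,0,0)[:, :160]
cv2.imwrite('pics/c3.png',np.hstack([a,b])[:,:,::-1])
```

```text
[ 1.06831164 -4.24679829  0.06635054]
```

View pics/c3.png

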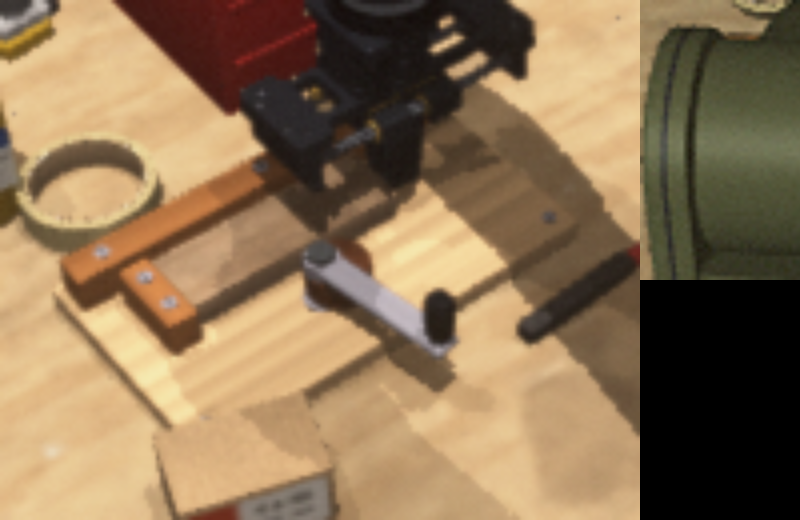

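The board's left end now sits against the end stop (crop 190,310), and the force has jumped to 4 N. I'll add a slight extra push, then back off and rise.

Emit:
servo_tool:
  translation:
    - [0, -0.001, 0]
    - [0, -0.001, 0]
    - [0, 0, 0]
  turn:
    - [0, 0, 0]
    - [0, 0, 0]
    - [0, 0, 0]

```text
clock: 7.25
tool_pos: [0.627, -0.0629, 0.027]
eef_rot: [1.0, 0.01, 0.001, 0.002]
contact_force: [1.3, -7.6, -1.2]
opening: 0.008
finger_force: 3.8
```

Emit:
servo_tool:
  translation:
    - [0, 0.004, 0]
    - [0, 0.015, 0]
    - [0, 0.02, 0]
    - [0, 0, -0.03]
    - [0, 0, -0.05]
    - [0, 0, -0.05]
    - [0, 0, -0.03]
    - [0, 0, 0]
  turn:
    - [0, 0, 0]
    - [0, 0, 0]
    - [0, 0, 0]
    - [0, 0, 0]
    - [0, 0, 0]
    - [0, 0, 0]
    - [0, 0, 0]
    - [0, 0, 0]

```text
clock: 8.25
tool_pos: [0.629, -0.1002, 0.1894]
eef_rot: [1.0, 0.01, 0.003, 0.0]
contact_force: [-0.6, -0.8, -1.0]
opening: 0.004
finger_force: 0.0
```

Emit:
servo_tool:
  translation:
    - [0, 0, 0]
    - [0, 0, 0]
    - [0, 0, 0]
    - [0, 0, 0]
    - [0, 0, 0]
    - [0, 0, 0]
    - [0, 0, 0]
    - [0, 0, 0]
    - [0, 0, 0]
    - [0, 0, 0]
  turn:
    - [0, 0, -0.174]
    - [0, 0, -0.174]
    - [0, 0, -0.174]
    - [0, 0, -0.174]
    - [0, 0, -0.174]
    - [0, 0, -0.174]
    - [0, 0, -0.174]
    - [0, 0, -0.174]
    - [0, 0, -0.174]
    - [0, 0, -0.174]

```text
clock: 9.5
tool_pos: [0.6262, -0.0994, 0.1849]
eef_rot: [0.634, 0.773, -0.001, -0.001]
contact_force: [-0.9, -0.2, -0.0]
opening: 0.003
finger_force: 0.0
```

Emit:
servo_tool:
  translation:
    - [0.02, -0.015, 0]
    - [0.034, -0.026, 0]
    - [0.034, -0.026, 0]
    - [0.034, -0.026, 0]
    - [0.028, -0.021, 0]
    - [0.02, -0.015, 0]
    - [0, 0, 0]
    - [0, 0, 0]
  turn:
    - [0, 0, 0]
    - [0, 0, 0]
    - [0, 0, 0]
    - [0, 0, 0]
    - [0, 0, 0]
    - [0, 0, 0]
    - [0, 0, 0]
    - [0, 0, 0]

```text
clock: 10.5
tool_pos: [0.469, 0.0427, 0.1861]
eef_rot: [0.637, 0.771, -0.0, -0.0]
contact_force: [0.3, -0.8, 0.4]
opening: 0.001
finger_force: 0.0
```

Run:
```python
from h import *
from scipy.spatial.transform import Rotation as Ro
st=r.get_state(); print(st['tool_pos'],st['q'],Ro.from_quat(st['eef_rot']).as_matrix().round(3))
```

```text
[0.46904054 0.04273338 0.18614336] [ 0.10156201  0.60896358 -0.45503184  2.06467458  0.48372074  0.5718149
 -0.50660957] [[-0.188  0.982 -0.   ]
 [ 0.982  0.188 -0.   ]
 [-0.    -0.    -1.   ]]
```

Emit:
servo_tool:
  translation:
    - [0, 0, 0.03]
    - [0, 0, 0.04]
    - [0, 0, 0.03]
    - [0, 0, 0.015]
    - [0, 0, 0.005]
    - [0, 0, 0]
    - [-0.004, 0, 0]
    - [-0.004, 0, 0]
    - [-0.004, 0, 0]
  turn:
    - [0, 0, 0]
    - [0, 0, 0]
    - [0, 0, 0]
    - [0, 0, 0]
    - [0, 0, 0]
    - [0, 0, 0]
    - [0, 0, 0]
    - [0, 0, 0]
    - [0, 0, 0]

```text
clock: 11.62
tool_pos: [0.4711, 0.0315, 0.0671]
eef_rot: [0.637, 0.771, 0.0, 0.0]
contact_force: [0.5, -0.1, -0.3]
opening: 0.004
finger_force: 0.0
```

Emit:
servo_tool:
  translation:
    - [-0.002, 0, 0]
    - [-0.002, 0, 0]
    - [-0.002, 0, 0]
  turn:
    - [0, 0, 0]
    - [0, 0, 0]
    - [0, 0, 0]

```text
clock: 12.0
tool_pos: [0.4716, 0.0269, 0.0668]
eef_rot: [0.636, 0.772, 0.0, -0.0]
contact_force: [-1.8, 3.4, 2.2]
opening: 0.007
finger_force: 1.6
```

Emit:
servo_tool:
  translation:
    - [-0.00825, -0.0011, 0]
    - [-0.00825, -0.0011, 0]
    - [-0.00825, -0.0011, 0]
    - [-0.00825, -0.0011, 0]
    - [-0.00825, -0.0011, 0]
    - [-0.00825, -0.0011, 0]
    - [-0.00825, -0.0011, 0]
    - [-0.00825, -0.0011, 0]
    - [-0.00825, -0.0011, 0]
  turn:
    - [0, 0, -0.08]
    - [0, 0, -0.08]
    - [0, 0, -0.08]
    - [0, 0, -0.08]
    - [0, 0, -0.08]
    - [0, 0, -0.08]
    - [0, 0, -0.08]
    - [0, 0, -0.08]
    - [0, 0, -0.08]

```text
clock: 13.12
tool_pos: [0.4994, -0.0407, 0.0667]
eef_rot: [0.322, 0.947, 0.001, -0.0]
contact_force: [-0.9, 5.3, 0.5]
opening: 0.007
finger_force: 2.0
```

```bash
cat > w.py <<'E'
from h import *
from scipy.spatial.transform import Rotation as Ro
st=r.get_state(); M=Ro.from_quat(st['eef_rot']).as_matrix(); p=st['tool_pos']
rel=M.T@(np.array([.5755,.0287,p[2]])-p); print('pivot in tool',rel.round(4),'want -.018,.102; phi',np.arctan2(M[1,0],M[0,0]),'F tool',(M.T@st['contact_force']).round(1),'q',st['q'].round(2))
h=p+M@np.array([-.019,rel[1]*0,0]); print('z',p[2],'lever theta~',np.arctan2(M[1,0],M[0,0])%(2*np.pi)-np.pi/2-.025)
E
python3 w.py
```

```text
pivot in tool [-0.018   0.1014  0.0002] want -.018,.102; phi 2.485766537599862 F tool [ 4.   3.7 -0.5] q [ 0.28  0.86 -0.48  2.05  0.93  0.45 -0.  ]
z 0.0667374951892464 lever theta~ 0.8899702108049653
```

Emit:
servo_tool:
  translation:
    - [-0.00825, -0.0011, 0]
    - [-0.00825, -0.0011, 0]
    - [-0.00825, -0.0011, 0]
    - [-0.0083, -0.0011, 0]
    - [-0.0041, -0.0006, 0]
  turn:
    - [0, 0, -0.08]
    - [0, 0, -0.08]
    - [0, 0, -0.08]
    - [0, 0, -0.08]
    - [0, 0, -0.04]

```text
clock: 13.75
tool_pos: [0.5285, -0.0631, 0.0666]
eef_rot: [0.148, 0.989, 0.001, -0.0]
contact_force: [-2.3, 5.0, 0.9]
opening: 0.008
finger_force: 2.4
```

```bash
python3 w.py
```

```text
pivot in tool [-0.0181  0.1016  0.0002] want -.018,.102; phi 2.844218423430776 F tool [ 3.7  4.1 -0.9] q [ 0.39  0.91 -0.61  1.96  0.95  0.59  0.4 ]
z 0.06657320342332099 lever theta~ 1.2484220966358794
```

Emit:
servo_tool:
  translation:
    - [-0.0021, -0.0003, 0]
    - [-0.0021, -0.0003, 0]
    - [-0.0021, -0.0003, 0]
    - [-0.0021, -0.0003, 0]
    - [-0.0021, -0.0003, 0]
  turn:
    - [0, 0, -0.02]
    - [0, 0, -0.02]
    - [0, 0, -0.02]
    - [0, 0, -0.02]
    - [0, 0, -0.02]

```text
clock: 14.38
tool_pos: [0.5376, -0.0672, 0.0666]
eef_rot: [0.099, 0.995, 0.001, -0.001]
contact_force: [-3.2, 4.5, 2.3]
opening: 0.003
finger_force: 2.4
```

```bash
python3 w.py
```

```text
pivot in tool [-0.0183  0.1015  0.0002] want -.018,.102; phi 2.943818868163536 F tool [ 4.   3.7 -2.2] q [ 0.42  0.93 -0.65  1.93  0.96  0.63  0.51]
z 0.06656215265246976 lever theta~ 1.3480225413686395
```

Emit:
servo_tool:
  translation:
    - [-0.002, -0.0003, 0]
    - [-0.002, -0.0003, 0]
    - [-0.001, 0, 0]
  turn:
    - [0, 0, -0.02]
    - [0, 0, -0.02]
    - [0, 0, 0]

```text
clock: 14.75
tool_pos: [0.5411, -0.0686, 0.0665]
eef_rot: [0.079, 0.997, 0.001, -0.002]
contact_force: [-5.7, 5.1, 5.6]
opening: 0.009
finger_force: 3.8
```

```bash
python3 w.py
```

```text
pivot in tool [-1.870e-02  1.015e-01  1.000e-04] want -.018,.102; phi 2.9834780334906 F tool [ 6.4  4.1 -5.6] q [ 0.42  0.94 -0.66  1.91  0.96  0.65  0.56]
z 0.06646997540559971 lever theta~ 1.3876817066957035
```

Emit:
servo_tool:
  translation:
    - [-0.002, 0, 0]
    - [-0.002, 0, 0]
    - [-0.001, 0, 0]
  turn:
    - [0, 0, -0.01]
    - [0, 0, -0.01]
    - [0, 0, 0]

```text
clock: 15.12
tool_pos: [0.5443, -0.0697, 0.0664]
eef_rot: [0.069, 0.998, 0.0, -0.003]
contact_force: [-8.5, 5.2, 8.8]
opening: 0.004
finger_force: 5.3
```

Emit:
servo_tool:
  translation:
    - [-0.002, 0, 0]
    - [-0.002, 0, 0]
    - [-0.001, 0, 0]
  turn:
    - [0, 0, -0.01]
    - [0, 0, -0.01]
    - [0, 0, 0]

```text
clock: 15.5
tool_pos: [0.5477, -0.0706, 0.0663]
eef_rot: [0.059, 0.998, -0.0, -0.005]
contact_force: [-12.7, 5.2, 10.8]
opening: 0.003
finger_force: 7.2
```

```bash
python3 w.py
```

```text
pivot in tool [-0.016   0.1019 -0.0003] want -.018,.102; phi 3.0236923734064964 F tool [ 13.3   3.6 -10.7] q [ 0.43  0.95 -0.68  1.89  0.95  0.68  0.61]
z 0.06630329287653297 lever theta~ 1.4278960466116
```

Emit:
servo_tool:
  translation:
    - [-0.002, 0, 0]
    - [-0.002, 0, 0]
    - [0, 0, 0]
  turn:
    - [0, 0, -0.01]
    - [0, 0, -0.01]
    - [0, 0, 0]

```text
clock: 15.88
tool_pos: [0.551, -0.0713, 0.0662]
eef_rot: [0.049, 0.999, -0.001, -0.005]
contact_force: [-11.9, 3.3, 11.0]
opening: 0.007
finger_force: 6.9
```

Emit:
servo_tool:
  translation:
    - [-0.002, 0, 0]
    - [-0.001, 0, 0]
    - [0, 0, 0]
  turn:
    - [0, 0, -0.01]
    - [0, 0, -0.01]
    - [0, 0, 0]

```text
clock: 16.25
tool_pos: [0.5527, -0.0718, 0.066]
eef_rot: [0.039, 0.999, -0.001, -0.007]
contact_force: [-15.9, 4.2, 12.9]
opening: 0.003
finger_force: 8.2
```

```bash
python3 w.py
```

```text
pivot in tool [-0.015   0.1019 -0.0004] want -.018,.102; phi 3.063864411743009 F tool [ 16.3   3.  -12.7] q [ 0.44  0.96 -0.69  1.87  0.94  0.7   0.66]
z 0.06603235538551272 lever theta~ 1.4680680849481127
```

Emit:
servo_tool:
  translation:
    - [-0.002, 0, 0]
    - [0, 0, 0]
    - [0, 0, 0]
  turn:
    - [0, 0, 0]
    - [0, 0, 0]
    - [0, 0, 0]

```text
clock: 16.62
tool_pos: [0.5542, -0.072, 0.066]
eef_rot: [0.039, 0.999, -0.001, -0.007]
contact_force: [-15.9, 3.3, 13.2]
opening: 0.008
finger_force: 8.6
```

Emit:
servo_tool:
  translation:
    - [0.005, 0, 0]
    - [0.01, 0, 0]
    - [0.02, 0, 0]
    - [0.005, 0, -0.02]
    - [0, 0, -0.04]
    - [0, 0, -0.05]
    - [0.03, 0, -0.03]
    - [0.05, 0.05, 0]
    - [0.03, 0.05, 0]
    - [0, 0.05, 0]
  turn:
    - [0, 0, 0]
    - [0, 0, 0]
    - [0, 0, 0]
    - [0, 0, 0]
    - [0, 0, 0]
    - [0, 0, 0]
    - [0, 0, 0]
    - [0, 0, 0]
    - [0, 0, 0]
    - [0, 0, 0]

```text
clock: 17.88
tool_pos: [0.4285, 0.083, 0.2082]
eef_rot: [0.04, 0.999, -0.001, 0.001]
contact_force: [1.2, -0.1, -0.5]
opening: 0.005
finger_force: 0.0
```

Run:
```python
from h import *
s=snap('scene','s4.png'); t=snap('top','t4.png')
a=cv2.resize(s['img'][150:280,120:280],None,fx=3,fy=3); b=cv2.resize(t['img'][150:225,165:270],None,fx=3,fy=3)
b=cv2.copyMakeBorder(b,0,a.shape[0]-b.shape[0],0,0,0)
cv2.imwrite('pics/c4.png',np.hstack([a,b])[:,:,::-1])
st=r.get_state();print(st['tool_pos'],st['contact_force'])
```

```text
[0.43130199 0.08948561 0.20917649] [ 0.67358276 -1.09108276 -1.03395365]
```

View pics/c4.png

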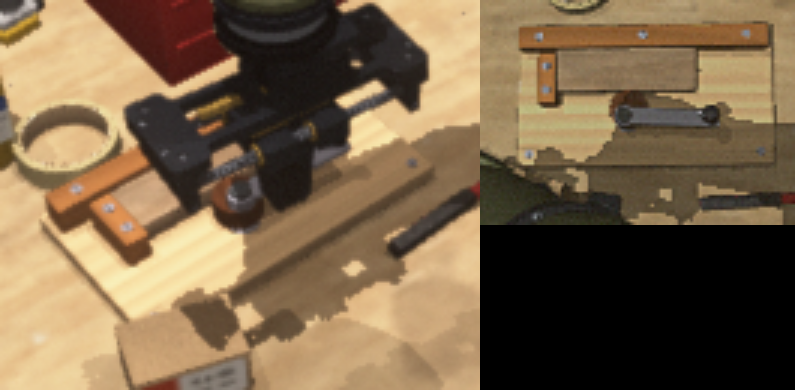

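Run:
```python
from h import *
t=optics.snapshot('top');P=cloud(t);Z=P[...,2]
def ray(u,v,z):
    C=-t['R'].T@t['t'];w=t['R'].T@np.linalg.inv(t['mtx'])@np.array([u,v,1]); return (C+w*(z-C[2])/w[2])*1000
c=lambda x,y,z:ray(165+(x-480+.5)/3-.5,150+(y+.5)/3-.5,z).round(1)
print('handle',c(710,113,.09),'pivot',c(623,118,.058))
print('board corners',c(558,50,.04),c(696,50,.04),c(558,89,.04),c(696,91,.04),'stop',c(556,75,.048))
m=np.zeros(Z.shape,bool);m[186:190,236:247]=1;m&=(Z>.07)&(Z<.1);print(P[m].mean(0))
```

```text
handle [570.9 -69.3  90. ] pivot [570.   30.5  58. ]
board corners [652.6 111.1  40. ] [654.1 -49.3  40. ] [606.4 109.1  40. ] [605.6 -50.2  40. ] stop [621.1 110.6  48. ]
[ 0.57072243 -0.07046836  0.08774242]
```

```bash
python3 -c "
from plant import r
print(r.finish_job())"
```

```text
the job is handed in; nothing more can be done
None
```

I pushed the board against the end stop, then turned the cam lever to about 1.5 rad with 16 N at the handle, clamping the board against the fence. I let the lever go and handed the job in at about 18 s; no verdict came back.

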